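# Roll the rim of a copper tray on a hand-turned bead roller

## Robot

A 6-joint arm with a two-finger parallel gripper is mounted at the origin on the work surface. World frame = base frame: x ahead of the robot, y to its left, z up, the work surface at z = 0. Lengths are in m, angles in degrees, forces in N, time in s.
With the tool pointing down it reaches from about 0.25 to 0.725 m from the base axis. Payload 9.7 kg.
Tool frame: the origin (TCP) lies between the finger pads; the fingertips stand bot.tcp_to_tips ahead of it and the grasp point (between the pads) lies 2 mm behind it (bot.tcp_to_tips is the distance from the TCP to the fingertips, in m); z points along the fingers, y is the line along which they close (so a half turn about z gives the same grasp; the last joint's range is limited). The gripper opens to 85 mm and grips with 20 to 120 N. Pads are 22 mm wide; open, the fingers measure 114 mm over their backs; the gripper's body (76 mm by 85 mm) begins 54 mm behind the grasp point. The pads swing forward as they close: fully open they stand 13 mm farther back than shut.
Start: joints at [65.546, 4.979, 10.078, 95.1, 0, 90], TCP at [0.228, 0.501, 0.248] pointing down, gripper open.
Joint ranges: [-179.16, 179.16], [-48.56, 103.87], [-65.8, 70.77], [-126.05, 130.52], [-82.76, 87.17], [-180, 180]. Speed limits (degrees/s): [127.2, 127.2, 147.25, 180, 180, 180].

## Interface

Orientations are given as [roll, pitch, yaw] about the fixed x, y, z axes, in that order (R = Rz(yaw) Ry(pitch) Rx(roll)).
In Python, from workcell import sensors, camera, camera_params, bot gives the robot as it stands.
- The arm moves only by the tool apply_moves, never from a script. Its argument "motion" is a list of rows, each an object with "jaw": the opening, from -1 (shut) to 1 (fully open); "xyz": the shift along the tool's x, y, z in mm, a list of three; "twist": the turn about the tool's z in rad. A call has 1 to 5 rows; each row is the pose to reach, as a shift and turn from the pose commanded when the call began, along the tool's axes at that moment; what a row does not reach only later rows make up. A row lasts 1/8 s, in which the tool goes at most 62.5 mm and 10.7 degrees, less where a joint would pass 70% of its speed; a pose out of reach is approached as far as the arm can. A call with a gripper value outside its range is refused whole. The fingers move at their own pace and stop on an object; "grip_force" is the grip in N (left out, the last holds). Time passes only in rows, so rows that repeat a pose let the fingers close. It gives the time, the measured TCP pose, the force, the opening and the grip force at its end, in the units of the state.
- sensors.get_obs(): the state, without advancing time (a new reading comes with each control period).
- camera(name): name is "side" or "top" or "wrist"; returns (picture, depth): 480x640x3 uint8, red, green, blue; 480x640 float32, m along the optical axis (not along the pixel's ray), 0 where there is no reading.
- camera_params(name): a dict with "mtx" (3x3 intrinsics, pixels), "rvec" (rotation vector, rad) and "tvec" (3), from world to camera coordinates, as OpenCV has them. Camera axes: x right, y down, z forward; pixel columns grow to the right and rows downward; lengths in m; the calibration is good to about 2 mm. A picture is of the moment at which its call begins: read the wrist's pose just before it. camera_params takes no time and is no camera call; for the wrist camera it gives the pose at the moment of the call.
- bot.job_done(): hands the job in; it is judged then, once.
The state is a dict: "time": time; "q": joint angles; "qd": joint speeds; "joint_efforts": joint torques, N m; "ee_pos": TCP position; "tcp_rot": TCP orientation; "wrist_force": force on the tool from outside, world axes, zero at the start; "torque": the same for the moment, N m; "opening": finger opening in m; "grasp_force": force on a finger pad.
Only numpy, scipy, OpenCV 4.12 (cv2) and the standard library are available. Lean on these libraries where they do the work, as an engineer would, in place of code of your own. Each camera call takes 0.05 s, during which the arm holds its last target. There are 200 camera calls.

## Task

Lower the roller arm gently by its black crossbar until the brass roller presses on the rim of the copper tray. Then turn the wheel clockwise (seen from above) by its upright handles, the roller staying down on the rim all the while, until the red handle has passed the yellow pointer once and come round to stand at the pointer again. Leave the roller on the rim, and do not disturb the mallet, pot, oil can and bowl beside the machine.

Things in the scene. Friction and masses are not known exactly. Their poses are not given: they have to be found in the camera images.
- machine: Green bead-rolling machine fixed to the bench. Origin on the bench under the wheel's centre; x points away from the robot, y left, z up; its yaw varies. Base plate 400 x 260 mm, 30 mm high. The wheel slopes down towards the robot: its normal leans 0.42 rad (24 degrees) from vertical towards -x, (-0.408, 0, 0.913) here; uphill along the wheel is (0.913, 0, 0.408).
- hoop (a point): Middle of the level crossbar (along y) of a dark 20 mm steel hoop over the wheel: machine x = 0, z = 410 mm; uprights at x = 100, y = +-220 mm; a 44 mm thick lamp on the bar's left end. It leaves no room for an upright gripper over the wheel's middle, but there is room for a gripper tilted along the wheel's normal.
- hub (a point): Centre of the wheel's upper face (on the wheel's axis), 140 mm above the bench. Fixed to the machine; the axes are the machine's.
- wheel (a joint): Angle of the steel wheel (244 mm across, 14 mm thick), rad. Grows clockwise seen from above. 0 with the red handle at the yellow pointer, straight left (machine +y) of the hub; starts between -1.8 and -0.3; 6.283 is the second arrival at the pointer. Stays where it is left; about 5 N at a handle turns it, so a handle must be held firmly (50 N or so). Stops at -2.2 and 8.5.
- grip_red_mid (a point): Grip point of the red handle: on its axis, 58 mm above the wheel's face. Two handles stand along the wheel's normal, half a turn apart, 108 mm from its axis: freely spinning sleeves 26 mm across, top 80 mm above the face. They pass under the roller arm at the uphill side, but a gripper holding one cannot: let go and take the other.
- grip_black_mid (a point): Grip point of the black handle, likewise.
- pointer (a point): Tip of the yellow pointer, just outside the wheel's edge, at the left (machine +y).
- tray: Round copper tray fixed on the wheel and turning with it, 152 mm across; origin at its underside's centre, z along the wheel's normal, upper edge of the rim 20 mm above the origin. It stands on packing of unknown thickness: its underside lies 2 to 12 mm above the wheel's face.
- bar (a point): Centre of the black crossbar handle, 20 mm thick, 66 mm long along the machine's y, at the front end of the steel roller arm. The arm is hinged about a pin along machine y, which lies from the hub 200 mm uphill and 100 mm along the wheel's normal. With the arm lowered parallel to the wheel, the bar is 200 mm downhill of the pin and 12 mm farther along the normal.
- roller (a point): Lowest point of the brass roller (28 mm across) under the arm, 132 mm from the pin; it comes down on the tray's rim at the uphill side. The arm starts raised 0.30 to 0.55 rad above parallel and touches the rim at 0 to 0.08 rad, as the packing under the tray goes. A stiff hinge keeps it where it is left; a few N on the crossbar move it.
- mallet: Bystander: wooden mallet 240 mm long lying to the front left of the machine; origin under its middle.
- pot: Bystander: copper pot, 90 mm across, 60 mm high, front right of the machine; origin under its middle.
- oil: Bystander: blue oil can, 60 mm across, 130 mm high, right of the machine; origin under its middle.
- bowl: Bystander: brass bowl, 110 mm across, 50 mm high, left of the machine; origin under its middle.

How it is judged:
By the outcome, as a careful person would: the job done as asked, in the order asked, and still so for the second after the job is handed in, with the robot touching nothing.
It also fails if it takes over 72 s, if anything falls off the work surface, if the arm or the gripper's body presses on something with over 40 N, if the wrist force passes 120 N, or if a joint passes its speed limit or range.

## Working session

There is one attempt and no reset: what is moved stays moved. The work goes in short steps, Python scripts to look and compute and a tool call to move; the robot and the scene stay as the last step left them, time stands still between calls to the robot, and variables do not carry over. Pictures are saved under pics/ and viewed, at most 10 in all, crops included, and the job is handed in when it is done.

Besides the shell and the picture viewer there is one more tool, called after "Request:" by a JSON object that holds its "api" and its "payload". apply_moves: Moves the arm, as the interface text tells. Its arguments: {"type":"object","properties":{"motion":{"type":"array","items":{"type":"object","properties":{"jaw":{"type":"number"},"xyz":{"type":"array","items":{"type":"number"}},"twist":{"type":"number"}}}},"grip_force":{"type":"number"}},"required":["motion"]}

```bash
ls; mkdir -p pics
python3 - <<'E'
from workcell import sensors,camera,camera_params,bot
import cv2,numpy as np
o=sensors.get_obs();print(o,bot.tcp_to_tips)
for n in("side","top"):
    p,d=camera(n);cv2.imwrite(f"pics/{n}0.png",p[:,:,::-1]);np.save(f"pics/{n}0.npy",d);P=camera_params(n);print(n,P)
E
```

```text
pics
{'time': 0.0, 'q': array([ 6.55467809e+01,  5.01115206e+00,  1.00337714e+01,  9.50999557e+01,
       -1.16815878e-03,  9.00003587e+01]), 'qd': array([ 0.01932507, -0.03692427, -0.00294786, -0.13462755,  0.03479981,
       -0.05457481]), 'joint_efforts': array([-2.69281561e-03, -5.20389998e+01,  4.64799607e+01,  1.64731534e-02,
       -1.94164550e-04,  9.78522053e-06]), 'ee_pos': array([0.22758916, 0.50046812, 0.24757645]), 'tcp_rot': array([-1.79922664e+02,  1.16864194e-03,  1.55546424e+02]), 'wrist_force': array([ 0.10804915, -0.04549131,  0.98169836]), 'torque': array([-0.05368144, -0.01898363, -0.02733308]), 'grasp_force': 0.0, 'opening': 0.0850677234241318} 0.017
side {'mtx': array([[608.5011499 ,   0.        , 316.88331319],
       [  0.        , 608.5011499 , 244.11038687],
       [  0.        ,   0.        ,   1.        ]]), 'rvec': array([ 2.15771635,  1.14338602, -0.47146306]), 'tvec': array([-0.36287715, -0.15665031,  1.77943696])}
top {'mtx': array([[518.60205184,   0.        , 315.86943379],
       [  0.        , 518.60205184, 239.89406676],
       [  0.        ,   0.        ,   1.        ]]), 'rvec': array([ 2.1325003 , -2.19099573,  0.08841341]), 'tvec': array([0.08275623, 0.60832004, 1.4312087 ])}
```

View pics/side0.png

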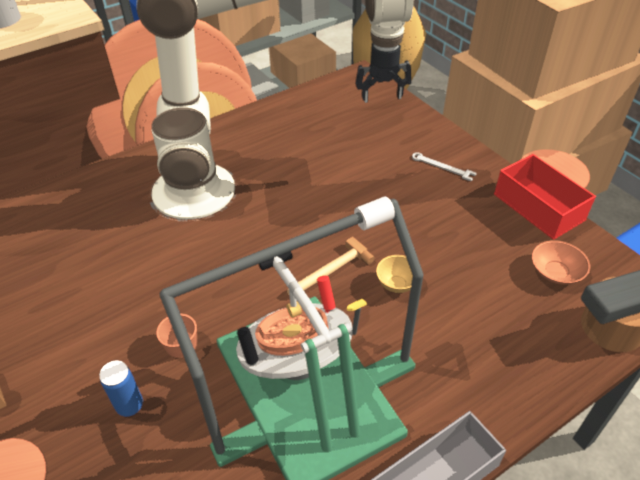

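View pics/top0.png

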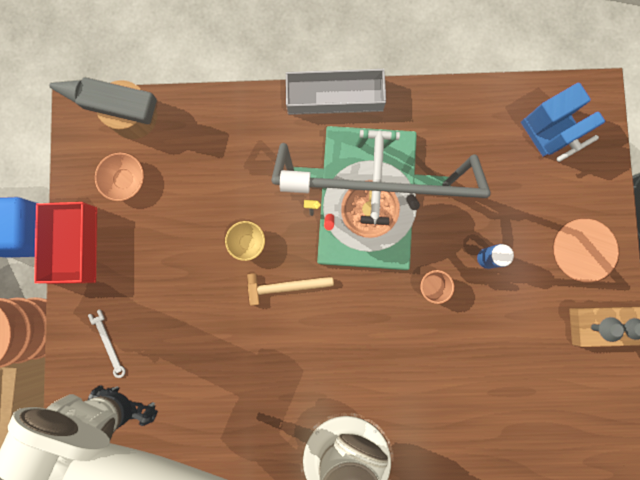

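The side view shows the red handle at (326,292), the black handle at (247,345), the crossbar at (276,261) and the pointer at (357,305). In the top view the hoop bar runs from (282,182) to (487,190), with red at (329,221), black at (413,202), the crossbar at (374,221) and the pointer at (311,204).

```bash
cat > h.py <<'E'
import numpy as np,cv2
from workcell import sensors,camera,camera_params,bot
from scipy.spatial.transform import Rotation as Rot
def cloud(n,d,P=None):
    P=P or camera_params(n);K=P['mtx'];R=cv2.Rodrigues(P['rvec'])[0];t=P['tvec'].ravel()
    v,u=np.mgrid[:480,:640]
    c=np.dstack([(u-K[0,2])/K[0,0]*d,(v-K[1,2])/K[1,1]*d,d])
    return (c-t)@R
def masks(p):
    h=cv2.cvtColor(p,cv2.COLOR_RGB2HSV).astype(int);H,S,V=h[...,0],h[...,1],h[...,2]
    return dict(red=((H<4)|(H>176))&(S>200)&(V>100),black=V<45,yellow=(abs(H-26)<5)&(S>190)&(V>120),green=(abs(H-75)<12)&(S>100),
      grey=(S<40)&(V>40),white=(S<30)&(V>200),copper=(H>3)&(H<15)&(S>80))
E
python3 - <<'E'
from h import *
for n in("top","side"):
    p=cv2.imread(f"pics/{n}0.png")[:,:,::-1].copy();d=np.load(f"pics/{n}0.npy");X=cloud(n,d);m=masks(p)
    x,y,z=X[...,0],X[...,1],X[...,2]
    roi=(x>.35)&(x<.95)&(abs(y)<.35)&(d>0)
    print(n)
    g=m['green']&roi&(abs(z-.03)<.006)
    if n=="top":
        r=cv2.minAreaRect(X[g][:,:2].astype(np.float32)*1000);print(' plate',r, np.median(z[g]))
    b=roi&(z>.395)&(z<.425)&(abs(y)<.3)
    q=X[b];xx=q[:,0];A=np.polyfit(q[:,1],q[:,0],1);print(' hoop x=%.4f*y+%.4f'%tuple(A),q[:,1].min(),q[:,1].max(),np.median(q[:,2]),q[:,2].max())
    for k in('red','black','yellow'):
        mm=(m[k]&roi&(z>.09)&(z<.4)).astype(np.uint8)
        c,l,s,ce=cv2.connectedComponentsWithStats(mm)
        for i in range(1,c):
            if s[i,4]>15:
                q=X[l==i];print(' ',k,s[i],np.median(q,0).round(4),'min',q.min(0).round(3),'max',q.max(0).round(3))
E
```

```text
top
 plate ((0.0, 0.0), (0.0, 0.0), 0.0) nan
 hoop x=0.0902*y+0.6884 -0.29992523738897353 0.1511342138613931 0.4180313445331465 0.4249550378696469
side
 hoop x=0.1085*y+0.6964 -0.2999882722018821 0.15042599626603806 0.4156317595550475 0.42499122545546
  black [284 254   8   7  31] [ 0.6332 -0.0488  0.3201] min [ 0.63  -0.058  0.314] max [ 0.638 -0.042  0.325]
  black [260 263  12   7  41] [ 0.6295 -0.0967  0.3197] min [ 0.622 -0.106  0.313] max [ 0.633 -0.084  0.324]
  black [238 328  19  36 376] [ 0.6901 -0.1828  0.2026] min [ 0.662 -0.193  0.163] max [ 0.708 -0.171  0.234]
  return _methods._mean(a, axis=axis, dtype=dtype,
  ret = ret.dtype.type(ret / rcount)
```

Run:
```python
from h import *
pts={'top':[('green',340,145),('red',329,222),('yel',312,204),('black',413,202),('bar',385,221),('bar',366,219),('wheel',335,190),('tray',355,220)],
'side':[('green',320,420),('red',326,292),('yel',357,305),('black',248,345),('bar',268,262),('bar',288,256),('wheel',320,345),('tray',275,330)]}
for n in("top","side"):
    p=cv2.imread(f"pics/{n}0.png")[:,:,::-1].copy();d=np.load(f"pics/{n}0.npy");X=cloud(n,d)
    x,y,z=X[...,0],X[...,1],X[...,2]
    h=cv2.cvtColor(p,cv2.COLOR_RGB2HSV)
    for k,u,v in pts[n]: print(n,k,h[v,u],X[v,u].round(3))
    roi=(d>0)&(x>.4)&(x<.95)
    g=(abs(h[...,0].astype(int)-75)<15)&(h[...,1]>60)&roi&(abs(z-.03)<.008)
    if g.sum()>10:
        r=cv2.minAreaRect(X[g][:,:2].astype(np.float32)*1000);print(' plate',r,np.median(z[g]))
    b=roi&(z>.385)&(z<.428)&(h[...,1]<80)&(h[...,2]<120)&(y<.06)&(x<.78)
    q=X[b]
    for _ in range(4):
        A=np.polyfit(q[:,1],q[:,0],1);q=q[abs(np.polyval(A,q[:,1])-q[:,0])<.012]
    print(' hoop',A,len(q),q[:,1].min(),q[:,1].max(),np.median(q[:,2]),q[:,2].max())
```

```text
top green [ 70  78 170] [ 0.882 -0.01   0.032]
top red [  2 169 251] [0.637 0.03  0.205]
top yel [ 25 141 255] [0.693 0.072 0.148]
top black [14 37 75] [ 0.677 -0.177  0.228]
top bar [10 37 83] [ 0.619 -0.095  0.324]
top bar [18 29 88] [ 0.625 -0.053  0.326]
top wheel [ 22  17 221] [0.726 0.011 0.158]
top tray [ 12 115 246] [ 0.65  -0.04   0.132]
 plate ((730.2164916992188, -85.46990966796875), (434.4985046386719, 397.771240234375), 84.24443817138672) 0.02943159494580315
 hoop [0.09261316 0.68145782] 427 -0.3034882438933933 0.05888510413846932 0.41515750561757125 0.42165496238891875
side green [71 91 98] [ 0.865 -0.134  0.13 ]
side red [  1 188 225] [0.652 0.026 0.179]
side yel [ 27 139 253] [0.698 0.075 0.148]
side black [135  14  37] [ 0.692 -0.182  0.205]
side bar [150   5  51] [ 0.626 -0.088  0.324]
side bar [150   7  37] [ 0.633 -0.048  0.321]
side wheel [ 18  25 175] [ 0.829 -0.107  0.312]
side tray [ 11 124 250] [ 0.648 -0.1    0.138]
 plate ((732.4100952148438, -82.24679565429688), (464.3633728027344, 399.7556457519531), 83.60636138916016) 0.02814790261273238
 hoop [0.09011879 0.69576632] 1144 -0.30634979981000565 0.05958269489375209 0.41218337676860406 0.4219039950709447
```

```bash
cat >> h.py <<'E'
from scipy.optimize import least_squares
class M: pass
def frame(o,yaw):
    Rm=Rot.from_euler('z',yaw).as_matrix();n=Rm@[-np.sin(.42),0,np.cos(.42)];u=Rm@[np.cos(.42),0,np.sin(.42)]
    W=np.array([u,Rm[:,1],n]); hub=np.array([o[0],o[1],.14]); return hub,W   # rows uphill,left,normal
def circ(q,r):
    f=lambda c:np.hypot(q[:,0]-c[0],q[:,1]-c[1])-r
    s=least_squares(f,q[:,:2].mean(0),loss='soft_l1',f_scale=.002);return s.x,np.abs(s.fun).mean()
E
python3 - <<'E'
from h import *
hub,W=frame((.676,-.08),-.0935);allh={'red':[],'black':[]}
for n in("top","side"):
    p=cv2.imread(f"pics/{n}0.png")[:,:,::-1].copy();d=np.load(f"pics/{n}0.npy");X=cloud(n,d)
    w=(X-hub)@W.T;r=np.hypot(w[...,0],w[...,1])
    h=cv2.cvtColor(p,cv2.COLOR_RGB2HSV).astype(int);H,S,V=h[...,0],h[...,1],h[...,2]
    ok=d>0
    wh=ok&(abs(w[...,2])<.012)&(S<40)&(V>120)&(r<.15)
    q=w[wh];c,rad=cv2.minEnclosingCircle(q[:,:2].astype(np.float32)*1000)
    A=np.linalg.lstsq(np.c_[q[:,:2],np.ones(len(q))],q[:,2],rcond=None)[0]
    hull=cv2.convexHull(q[:,:2].astype(np.float32))[:,0]; cc=circ(hull,.122)
    print(n,'wheel',c,rad,'plane',A.round(4),len(q),'circfit',cc)
    cop=ok&(w[...,2]>.006)&(w[...,2]<.045)&(r<.11)&(H>3)&(H<17)&(S>70)
    q=w[cop];hull=cv2.convexHull(q[:,:2].astype(np.float32))[:,0];print(' tray',cv2.minEnclosingCircle(hull*1000),'zmax pct',np.percentile(q[:,2],[50,90,97,100]).round(4),circ(hull,.076))
    for k,mm in(('red',((H<5)|(H>175))&(S>150)),('black',(V<95)&(S<60))):
        mm=ok&mm&(r>.08)&(r<.14)&(w[...,2]>.012)&(w[...,2]<.09)
        mm&=(w[...,1]>0.03) if k=='red' else (w[...,1]<-.05)
        q=w[mm];allh[k].append(q);print(' ',k,len(q),q.mean(0).round(4),q[:,2].max(),circ(q,.013))
    b=ok&(V<95)&(S<60)&(X[...,2]>.27)&(X[...,2]<.37)&(abs(w[...,1])<.06)&(w[...,0]<.1)
    q=X[b];print(' bar',len(q),np.median(q,0).round(4),q.min(0).round(3),q.max(0).round(3),'wheelframe',((np.median(q,0)-hub)@W.T).round(4))
    y=ok&(abs(H-26)<5)&(S>110)&(r>.11)&(r<.2)&(w[...,1]>.1);q=w[y];print(' ptr',len(q),q.mean(0).round(4),q[:,1].min())
for k in allh:
    q=np.vstack([a for a in allh[k]]);print(k,circ(q,.013))
E
```

```text
top wheel (6.15776252746582, 3.474222183227539) 122.3464126586914 plane [-0.0022 -0.0018 -0.0028] 2945 circfit (array([0.00599498, 0.00330317]), np.float64(0.0007658276653672877))
 tray ((4.7919416427612305, 3.6578292846679688), 75.6270980834961) zmax pct [0.0117 0.0238 0.0261 0.0314] (array([0.00539396, 0.00322108]), np.float64(0.0015375927798276369))
  red 123 [-0.0217  0.1056  0.0644] 0.08221638753542704 (array([-0.02722456,  0.10714309]), np.float64(0.002918854485590878))
  black 124 [ 0.0429 -0.0966  0.0657] 0.08292363095965767 (array([ 0.03749681, -0.09871879]), np.float64(0.003094527787254624))
 bar 140 [ 0.6217 -0.0762  0.3252] [ 0.614 -0.102  0.319] [ 0.632 -0.041  0.332] wheelframe [ 0.0259 -0.0013  0.1913]
 ptr 124 [ 0.0008  0.1559 -0.0123] 0.13460018189773218
side wheel (6.124014854431152, 3.476586103439331) 124.50678253173828 plane [-0.0106  0.0017 -0.0031] 2113 circfit (array([0.00558525, 0.0030605 ]), np.float64(0.0009731682670038248))
 tray ((2.834902286529541, 16.483924865722656), 88.74227905273438) zmax pct [0.0101 0.0226 0.0238 0.0429] (array([0.00436095, 0.0040359 ]), np.float64(0.0033524593959513202))
  red 344 [-0.02    0.1042  0.0486] 0.08044551171681003 (array([-0.02932836,  0.10632056]), np.float64(0.0018632124953968285))
  black 418 [ 0.0451 -0.1003  0.0491] 0.08033401737965591 (array([ 0.03565013, -0.09944165]), np.float64(0.0018116071998592071))
 bar 153 [ 0.6286 -0.0818  0.3224] [ 0.621 -0.105  0.313] [ 0.638 -0.04   0.329] wheelframe [ 0.0315 -0.0062  0.1857]
 ptr 109 [0.0061 0.1568 0.003 ] 0.13559890303829994
red (array([-0.02888004,  0.10643515]), np.float64(0.0022659606847147793))
black (array([ 0.03594334, -0.0991052 ]), np.float64(0.0022027101694019014))
```

```bash
cat >> h.py <<'E'
YAW=-.0935
_h,_W=frame((.676,-.08),YAW)
HUB=_h+np.array([.0048,.0034,0])@_W; HUB[2]=.14
W3=_W; RM=Rot.from_euler('z',YAW).as_matrix(); ORG=np.array([HUB[0],HUB[1],0])
def m2w(p): return ORG+RM@np.array(p)
def w2m(p): return RM.T@(np.array(p)-ORG)
def rel(p,yaw_m=None):
    "tool-frame mm and twist to bring TCP to machine point p (m); yaw_m: tool yaw relative to machine, deg"
    o=sensors.get_obs();R=Rot.from_euler('xyz',o['tcp_rot'],degrees=True).as_matrix()
    d=R.T@(m2w(p)-o['ee_pos'])*1000
    yaw=np.degrees(np.arctan2(R[1,0],R[0,0]));tw=0
    if yaw_m is not None: tw=-((yaw_m+np.degrees(YAW)-yaw+180)%360-180)
    return d.round(1),np.radians(tw).round(3)
def st():
    o=sensors.get_obs();print('t%.2f'%o['time'],'m',(w2m(o['ee_pos'])*1000).round(1),'rot',o['tcp_rot'].round(1),'F',o['wrist_force'].round(1),'open',round(o['opening'],4),'g',round(o['grasp_force'],1),'q',o['q'].round(0))
E
python3 -c "
from h import *
st();print(HUB);print(rel((-.107,0,.40),90))"
```

```text
t0.10 m [-505.   532.7  247.7] rot [-179.9    0.   155.5] F [-0.2 -0.4  0.7] open 0.0856 g 0.0 q [66.  5. 10. 95. -0. 90.]
[ 0.68068112 -0.07702405  0.14      ]
(array([-550.4, -373.4, -151.9]), np.float64(1.238))
```

Request:
{"api": "apply_moves", "payload": {"motion": [{"jaw":1,"xyz":[-30,-20,-50],"twist":0.15},{"jaw":1,"xyz":[-70,-50,-90],"twist":0.3},{"jaw":1,"xyz":[-120,-80,-120],"twist":0.45},{"jaw":1,"xyz":[-165,-115,-145],"twist":0.6},{"jaw":1,"xyz":[-215,-145,-160],"twist":0.75}], "grip_force": 60}}

```text
time: 0.72
ee_pos: [0.3627, 0.2797, 0.4089]
tcp_rot: [179.9, -0.0, 112.3]
wrist_force: [1.1, -0.5, 0.1]
opening: 0.0853
grasp_force: 0.0
```

```bash
python3 -c "
from h import *
st();print(rel((-.107,0,.40),90))"
```

```text
t0.72 m [-349.8  325.4  408.9] rot [179.9  -0.  112.3] F [ 1.1 -0.5  0.1] open 0.0853 g 0.0 q [ 38.  -0.  23. 114.   0. 105.]
(array([-401. ,   63.8,    8.9]), np.float64(0.483))
```

Request:
{"api": "apply_moves", "payload": {"motion": [{"jaw":1,"xyz":[-55,9,0],"twist":0.1},{"jaw":1,"xyz":[-110,18,0],"twist":0.2},{"jaw":1,"xyz":[-165,26,0],"twist":0.3},{"jaw":1,"xyz":[-220,35,0],"twist":0.4},{"jaw":1,"xyz":[-270,43,0],"twist":0.483}]}}

```text
time: 1.35
ee_pos: [0.5064, 0.0465, 0.4075]
tcp_rot: [-180.0, 0.0, 84.7]
wrist_force: [0.5, 1.6, 0.1]
opening: 0.0853
grasp_force: 0.0
```

```bash
python3 -c "
from h import *
st();print(rel((-.107,0,.40),90))"
```

```text
t1.35 m [-185.   106.7  407.5] rot [-180.     0.    84.7] F [0.5 1.6 0.1] open 0.0853 g 0.0 q [  5.   7.  30. 114.   0. 101.]
(array([-106.8,   77.9,    7.5]), np.float64(0.001))
```

Request:
{"api": "apply_moves", "payload": {"motion": [{"jaw":1,"xyz":[-45,30,5]},{"jaw":1,"xyz":[-90,60,8]},{"jaw":1,"xyz":[-107,78,15]},{"jaw":1,"xyz":[-107,78,30]},{"jaw":1,"xyz":[-107,78,30]}]}}

```text
validation failed for argument at $.mo...
```

```bash
python3 -c "
from h import *
st()
p,d=camera('side');cv2.imwrite('pics/side1.png',cv2.resize(p[200:480,150:470,::-1],None,fx=2,fy=2))"
```

```text
t1.35 m [-185.   106.7  407.5] rot [-180.     0.    84.7] F [0.5 1.6 0.1] open 0.0853 g 0.0 q [  5.   7.  30. 114.   0. 101.]
```

View pics/side1.png

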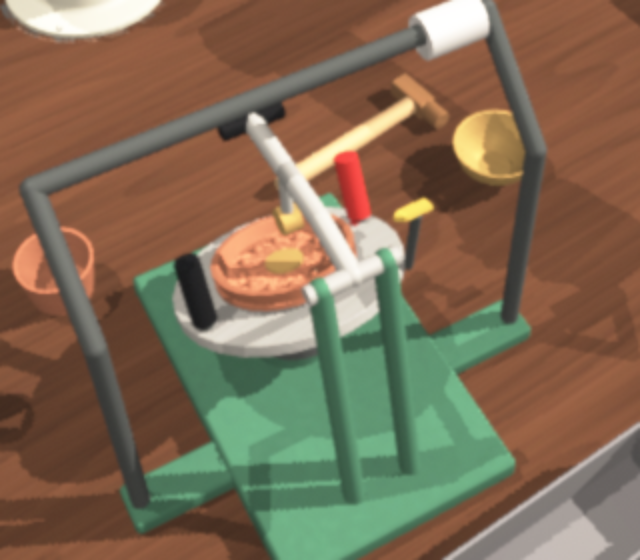

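The move was refused, probably because the rows had no twist, so the gripper isn't in this view. It shows the arm raised with its bar at (252,118), the red handle at (352,188) and the black at (197,290).

Request:
{"api": "apply_moves", "payload": {"motion": [{"jaw":1,"xyz":[-45,30,5],"twist":0},{"jaw":1,"xyz":[-90,60,8],"twist":0},{"jaw":1,"xyz":[-107,78,15],"twist":0},{"jaw":1,"xyz":[-107,78,30],"twist":0},{"jaw":1,"xyz":[-107,78,30],"twist":0}]}}

```text
time: 2.02
ee_pos: [0.5737, -0.0653, 0.3763]
tcp_rot: [-179.8, -0.0, 84.9]
wrist_force: [-0.7, 0.6, 0.9]
opening: 0.0856
grasp_force: 0.0
```

```bash
python3 -c "
from h import *
st()
p,d=camera('side');cv2.imwrite('pics/side2.png',cv2.resize(p[150:430,150:470,::-1],None,fx=2,fy=2))"
```

```text
t2.02 m [-107.6    1.7  376.3] rot [-179.8   -0.    84.9] F [-0.7  0.6  0.9] open 0.0856 g 0.0 q [ -6.  15.  36. 112.   0.  89.]
```

View pics/side2.png

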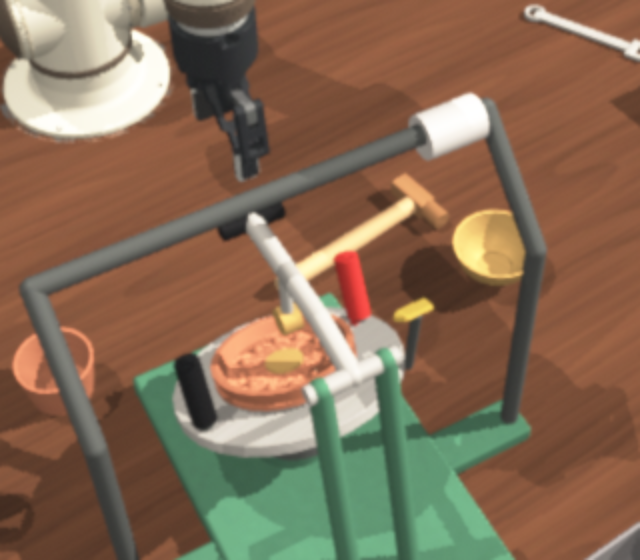

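Request:
{"api": "apply_moves", "payload": {"motion": [{"jaw":1,"xyz":[0,0,20],"twist":0},{"jaw":1,"xyz":[0,0,30],"twist":0},{"jaw":1,"xyz":[0,0,36],"twist":0},{"jaw":1,"xyz":[0,0,42],"twist":0},{"jaw":1,"xyz":[0,0,48],"twist":0}]}}

```text
time: 2.7
ee_pos: [0.5739, -0.0651, 0.3298]
tcp_rot: [180.0, 0.0, 84.9]
wrist_force: [-1.1, 0.1, 0.7]
opening: 0.0854
grasp_force: 0.4
```

Request:
{"api": "apply_moves", "payload": {"motion": [{"jaw":1,"xyz":[0,1,5],"twist":0},{"jaw":1,"xyz":[0,2,10],"twist":0},{"jaw":1,"xyz":[0,3,15],"twist":0},{"jaw":1,"xyz":[0,4,20],"twist":0},{"jaw":1,"xyz":[0,5,25],"twist":0}]}}

```text
time: 3.32
ee_pos: [0.5789, -0.0656, 0.3044]
tcp_rot: [-180.0, -0.0, 84.9]
wrist_force: [-0.4, -0.7, 0.4]
opening: 0.0854
grasp_force: 0.5
```

```bash
cat >> h.py <<'E'
def barpos():
    o=sensors.get_obs()
    for n in('side','top'):
        p,d=camera(n);X=cloud(n,d);w=(X-HUB)@W3.T
        h=cv2.cvtColor(p,cv2.COLOR_RGB2HSV).astype(int);S,V=h[...,1],h[...,2]
        b=(d>0)&(V>100)&(S<45)&(w[...,0]>.04)&(w[...,0]<.18)&(abs(w[...,1])<.02)&(w[...,2]>.09)&(w[...,2]<.22)
        q=w[b]
        if len(q)>20: A=np.polyfit(q[:,0],q[:,2],1);print(n,'arm slope theta',-np.arctan(A[0]).round(4),len(q))
    return p,d
E
python3 -c "
from h import *
st();barpos()
p,d=camera('side');cv2.imwrite('pics/side3.png',cv2.resize(p[220:360,220:380,::-1],None,fx=4,fy=4))"
```

```text
t3.33 m [-102.4    1.9  304.4] rot [-180.    -0.    84.9] F [-0.4 -0.7  0.4] open 0.0854 g 0.5 q [ -6.  11.  24. 102.   0.  89.]
side arm slope theta 0.1865 662
top arm slope theta 0.3343 267
```

View pics/side3.png

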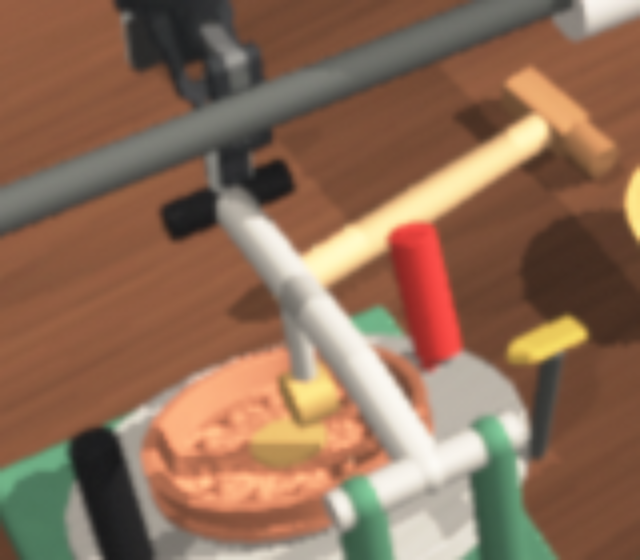

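The fingertip is on the bar at (230,195) and the arm has come down. I'll carry on in small steps.

Request:
{"api": "apply_moves", "payload": {"motion": [{"jaw":1,"xyz":[0,0,3],"twist":0},{"jaw":1,"xyz":[0,1,7],"twist":0},{"jaw":1,"xyz":[0,1,11],"twist":0},{"jaw":1,"xyz":[0,2,15],"twist":0},{"jaw":1,"xyz":[0,2,15],"twist":0}]}}

```text
time: 4.1
ee_pos: [0.5808, -0.0657, 0.2893]
tcp_rot: [-180.0, -0.0, 84.9]
wrist_force: [-1.4, 0.2, 0.6]
opening: 0.0855
grasp_force: 0.0
```

Request:
{"api": "apply_moves", "payload": {"motion": [{"jaw":1,"xyz":[0,0,2],"twist":0},{"jaw":1,"xyz":[0,0,4],"twist":0},{"jaw":1,"xyz":[0,0,6],"twist":0},{"jaw":1,"xyz":[0,1,8],"twist":0},{"jaw":1,"xyz":[0,1,8],"twist":0}]}}

```text
time: 4.72
ee_pos: [0.5817, -0.0658, 0.2815]
tcp_rot: [-180.0, -0.0, 84.9]
wrist_force: [0.1, -0.7, -0.2]
opening: 0.0854
grasp_force: 0.1
```

```bash
python3 -c "
from h import *
st();barpos();st()"
```

```text
t4.72 m [-99.6   1.9 281.5] rot [-180.    -0.    84.9] F [ 0.1 -0.7 -0.2] open 0.0854 g 0.1 q [ -6.  11.  20. 100.   0.  89.]
side arm slope theta 0.1223 565
top arm slope theta 0.2302 284
t4.83 m [-99.5   1.9 281.7] rot [-180.     0.    84.9] F [ 0.1  0.8 -1.4] open 0.0856 g 0.0 q [ -6.  11.  21. 100.  -0.  89.]
```

Request:
{"api": "apply_moves", "payload": {"motion": [{"jaw":1,"xyz":[0,0,2],"twist":0},{"jaw":1,"xyz":[0,0,4],"twist":0},{"jaw":1,"xyz":[0,0,6],"twist":0},{"jaw":1,"xyz":[0,1,8],"twist":0},{"jaw":1,"xyz":[0,1,8],"twist":0}]}}

```text
time: 5.45
ee_pos: [0.5827, -0.0659, 0.2734]
tcp_rot: [-180.0, -0.0, 84.9]
wrist_force: [-0.3, 0.2, 0.4]
opening: 0.0851
grasp_force: 0.1
```

Request:
{"api": "apply_moves", "payload": {"motion": [{"jaw":1,"xyz":[0,0,1],"twist":0},{"jaw":1,"xyz":[0,0,2],"twist":0},{"jaw":1,"xyz":[0,0,3],"twist":0},{"jaw":1,"xyz":[0,0,4],"twist":0},{"jaw":1,"xyz":[0,0,4],"twist":0}]}}

```text
time: 6.08
ee_pos: [0.5828, -0.0659, 0.2697]
tcp_rot: [-180.0, -0.0, 84.9]
wrist_force: [-0.0, -0.4, 0.1]
opening: 0.085
grasp_force: 0.3
```

```bash
python3 -c "
from h import *
barpos();st()
p,d=camera('side');cv2.imwrite('pics/side4.png',cv2.resize(p[220:360,220:380,::-1],None,fx=4,fy=4))"
```

```text
side arm slope theta 0.0888 520
top arm slope theta 0.1541 294
t6.17 m [-98.5   1.9 269.7] rot [-180.    -0.    84.9] F [ 0.7 -1.   1.6] open 0.0854 g 0.2 q [-6. 11. 19. 98.  0. 89.]
```

View pics/side4.png

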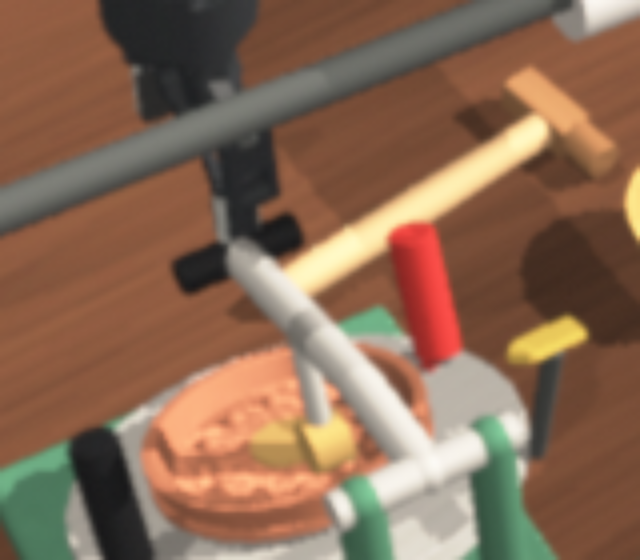

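Request:
{"api": "apply_moves", "payload": {"motion": [{"jaw":1,"xyz":[0,0,1],"twist":0},{"jaw":1,"xyz":[0,0,2],"twist":0},{"jaw":1,"xyz":[0,0,3],"twist":0},{"jaw":1,"xyz":[0,0,4],"twist":0},{"jaw":1,"xyz":[0,0,5],"twist":0}]}}

```text
time: 6.85
ee_pos: [0.5828, -0.0659, 0.2647]
tcp_rot: [180.0, -0.0, 84.9]
wrist_force: [-0.5, -0.8, 1.0]
opening: 0.0856
grasp_force: 0.5
```

Request:
{"api": "apply_moves", "payload": {"motion": [{"jaw":1,"xyz":[0,0,1],"twist":0},{"jaw":1,"xyz":[0,0,2],"twist":0},{"jaw":1,"xyz":[0,0,3],"twist":0},{"jaw":1,"xyz":[0,0,3],"twist":0}]}}

```text
time: 7.35
ee_pos: [0.5828, -0.0659, 0.2616]
tcp_rot: [-180.0, -0.0, 84.9]
wrist_force: [-0.5, 0.9, -0.1]
opening: 0.0854
grasp_force: 0.1
```

Request:
{"api": "apply_moves", "payload": {"motion": [{"jaw":1,"xyz":[0,0,1],"twist":0},{"jaw":1,"xyz":[0,0,2],"twist":0},{"jaw":1,"xyz":[0,0,2],"twist":0}]}}

```text
time: 7.72
ee_pos: [0.583, -0.0659, 0.2602]
tcp_rot: [179.9, -0.0, 84.9]
wrist_force: [0.6, 0.1, 5.2]
opening: 0.0854
grasp_force: 1.7
```

```bash
python3 -c "
from h import *
barpos();st()"
```

```text
side arm slope theta 0.0607 486
top arm slope theta 0.1055 301
t7.83 m [-98.3   1.9 260.2] rot [179.9   0.   84.9] F [1.  0.5 4.7] open 0.0853 g 2.1 q [-6. 10. 17. 97.  0. 89.]
```

Request:
{"api": "apply_moves", "payload": {"motion": [{"jaw":1,"xyz":[0,0,0.7],"twist":0},{"jaw":1,"xyz":[0,0,1.5],"twist":0},{"jaw":1,"xyz":[0,0,1.5],"twist":0}]}}

```text
time: 8.2
ee_pos: [0.5831, -0.066, 0.2596]
tcp_rot: [179.9, 0.0, 84.9]
wrist_force: [-0.1, -0.3, 10.0]
opening: 0.0854
grasp_force: 4.7
```

Request:
{"api": "apply_moves", "payload": {"motion": [{"jaw":1,"xyz":[0,0,-20],"twist":0},{"jaw":1,"xyz":[0,-30,-30],"twist":0},{"jaw":1,"xyz":[50,-50,-30],"twist":0},{"jaw":1,"xyz":[103,-50,-10],"twist":0},{"jaw":1,"xyz":[103,-50,30],"twist":0}]}}

```text
time: 8.82
ee_pos: [0.5424, 0.0441, 0.2285]
tcp_rot: [179.9, -0.1, 85.1]
wrist_force: [1.1, 0.7, 0.3]
opening: 0.0855
grasp_force: 0.0
```

Request:
{"api": "apply_moves", "payload": {"motion": [{"jaw":1,"xyz":[0,0,20],"twist":0},{"jaw":1,"xyz":[0,0,40],"twist":0},{"jaw":1,"xyz":[0,8,40],"twist":0},{"jaw":1,"xyz":[0,16,40],"twist":0},{"jaw":1,"xyz":[0,24,40],"twist":0}]}}

```text
time: 9.45
ee_pos: [0.5663, 0.039, 0.1892]
tcp_rot: [-180.0, -0.0, 84.9]
wrist_force: [-13.2, 2.0, 13.1]
opening: 0.0858
grasp_force: 8.6
```

```bash
cat >> h.py <<'E'
def handles():
    "fit circle of each handle from both cameras -> wheel angle"
    Q={'red':[],'black':[]}
    for n in('side','top'):
        p,d=camera(n);X=cloud(n,d);w=(X-HUB)@W3.T;r=np.hypot(w[...,0],w[...,1])
        h=cv2.cvtColor(p,cv2.COLOR_RGB2HSV).astype(int);H,S,V=h[...,0],h[...,1],h[...,2]
        for k,mm in(('red',((H<5)|(H>175))&(S>150)),('black',(V<95)&(S<60))):
            mm=(d>0)&mm&(r>.09)&(r<.128)&(w[...,2]>.015)&(w[...,2]<.083);Q[k].append(w[mm])
    for k in Q:
        q=np.vstack(Q[k])
        if len(q)<30: print(k,'few',len(q));continue
        c,e=circ(q,.013);print(k,len(q),'uy',c.round(4),'r',np.hypot(*c).round(4),'phi',np.arctan2(c[0],c[1]).round(4),'err',e.round(4))
E
python3 -c "
from h import *
handles();st()"
```

```text
red 348 uy [-0.0309  0.1038] r 0.1083 phi -0.2898 err 0.0019
black 537 uy [ 0.0297 -0.1035] r 0.1077 phi 2.862 err 0.0029
t9.55 m [-124.1  104.9  189.5] rot [180.   -0.   84.9] F [-2.8  1.4  3.9] open 0.0851 g 2.2 q [ 4.  7.  5. 89.  0. 99.]
```

Request:
{"api": "apply_moves", "payload": {"motion": [{"jaw":1,"xyz":[0,4,0],"twist":0},{"jaw":1,"xyz":[1,8,-1],"twist":0},{"jaw":1,"xyz":[1,12,-2],"twist":0},{"jaw":1,"xyz":[2,16,-3],"twist":0},{"jaw":1,"xyz":[2,20,-4],"twist":0}]}}

```text
time: 10.18
ee_pos: [0.5861, 0.0396, 0.1963]
tcp_rot: [179.9, -0.1, 84.9]
wrist_force: [-17.5, 2.4, 22.4]
opening: 0.0855
grasp_force: 12.1
```

```bash
python3 -c "
from h import *
handles();st()
p,d=camera('side');cv2.imwrite('pics/side5.png',cv2.resize(p[200:360,220:400,::-1],None,fx=3.5,fy=3.5))"
```

```text
red 351 uy [-0.0092  0.1077] r 0.1081 phi -0.0849 err 0.002
black 517 uy [ 0.0077 -0.1073] r 0.1076 phi 3.0702 err 0.0025
t10.28 m [-104.4  107.2  196. ] rot [ 1.798e+02 -1.000e-01  8.490e+01] F [-5.7  0.2 -1.6] open 0.0853 g 2.9 q [ 4.  9.  9. 90.  0. 99.]
```

View pics/side5.png

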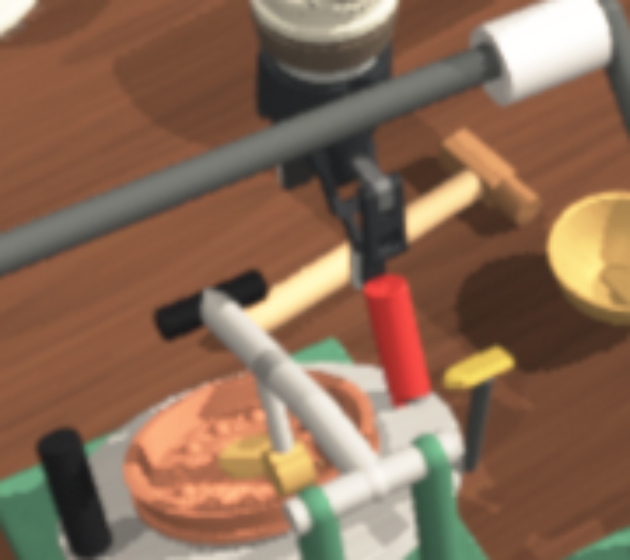

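Request:
{"api": "apply_moves", "payload": {"motion": [{"jaw":1,"xyz":[0,7,-2],"twist":0},{"jaw":1,"xyz":[0,13,-5],"twist":0},{"jaw":1,"xyz":[-1,19,-8],"twist":0},{"jaw":1,"xyz":[-2,26,-11],"twist":0},{"jaw":1,"xyz":[-3,32,-14],"twist":0}]}}

```text
time: 10.95
ee_pos: [0.6175, 0.0334, 0.2075]
tcp_rot: [-179.9, -0.0, 84.9]
wrist_force: [-8.5, 0.8, 4.3]
opening: 0.0854
grasp_force: 4.5
```

```bash
python3 -c "
from h import *
handles();st()"
```

```text
red 368 uy [0.027  0.1045] r 0.1079 phi 0.253 err 0.0019
black 467 uy [-0.0285 -0.1041] r 0.108 phi -2.8743 err 0.0035
t11.05 m [-72.2 103.9 207.4] rot [180.   -0.   84.9] F [-2.3  0.4  2.2] open 0.0854 g 1.0 q [ 3. 14. 16. 92.  0. 98.]
```

```bash
python3 -c "
from h import *
o=sensors.get_obs();T=w2m(o['ee_pos'])
for n in('side','top'):
    p,d=camera(n);X=(cloud(n,d)-ORG)@RM;r=X-T
    b=(d>0)&(np.hypot(r[...,0],r[...,1])<.1)
    for z0 in np.arange(.0,.3,.02):
        q=r[b&(r[...,2]>z0)&(r[...,2]<z0+.02)]
        q=q[(X[b&(r[...,2]>z0)&(r[...,2]<z0+.02)][:,0]<-.015)]
        if len(q)>8: print(n,'%.2f'%(z0),len(q),'x',np.percentile(q[:,0],[2,98]).round(3),'y',np.percentile(q[:,1],[2,98]).round(3))
print(rel((-.1,-.104,.26),180))
"
```

```text
side 0.00 105 x [-0.051  0.056] y [-0.011  0.007]
side 0.02 90 x [-0.049  0.055] y [-0.089  0.002]
side 0.04 155 x [-0.066  0.054] y [-0.094 -0.002]
side 0.06 110 x [-0.072  0.042] y [-0.019  0.003]
side 0.08 173 x [-0.07   0.055] y [-0.019  0.01 ]
side 0.10 129 x [0.017 0.039] y [-0.032  0.022]
side 0.12 176 x [-0.01   0.038] y [-0.036  0.024]
side 0.14 103 x [-0.012  0.037] y [-0.037  0.008]
side 0.16 109 x [-0.004  0.037] y [-0.039  0.027]
side 0.18 299 x [-0.009  0.041] y [-0.04   0.029]
side 0.20 283 x [-0.01   0.042] y [-0.04  0.03]
side 0.22 306 x [-0.025  0.05 ] y [-0.041  0.036]
side 0.24 332 x [-0.031  0.056] y [-0.05   0.049]
side 0.26 633 x [-0.033  0.056] y [-0.052  0.049]
side 0.28 724 x [-0.032  0.055] y [-0.05   0.048]
top 0.04 49 x [0.018 0.035] y [-0.097 -0.08 ]
(array([-207.9,  -28.5,  -53.3]), np.float64(-1.567))
```

Request:
{"api": "apply_moves", "payload": {"motion": [{"jaw":1,"xyz":[0,-15,-15],"twist":0},{"jaw":1,"xyz":[0,-20,-75],"twist":0},{"jaw":1,"xyz":[-60,-20,-78],"twist":0},{"jaw":1,"xyz":[-120,-20,-78],"twist":0},{"jaw":1,"xyz":[-180,-20,-78],"twist":0}]}}

```text
time: 11.78
ee_pos: [0.5809, -0.1454, 0.2859]
tcp_rot: [179.9, 0.0, 84.9]
wrist_force: [1.0, 0.4, -0.1]
opening: 0.0856
grasp_force: 0.0
```

Request:
{"api": "apply_moves", "payload": {"motion": [{"jaw":1,"xyz":[-25,0,0],"twist":0},{"jaw":1,"xyz":[-25,22,0],"twist":0},{"jaw":1,"xyz":[-25,22,40],"twist":0},{"jaw":1,"xyz":[-25,22,80],"twist":0},{"jaw":1,"xyz":[-25,22,96],"twist":0}]}}

```text
time: 12.4
ee_pos: [0.6004, -0.1706, 0.187]
tcp_rot: [-179.9, -0.0, 84.9]
wrist_force: [-0.5, -1.3, 0.2]
opening: 0.0855
grasp_force: 0.0
```

```bash
python3 -c "
from h import *
handles();st()"
```

```text
red 485 uy [0.0293 0.1044] r 0.1084 phi 0.2735 err 0.0023
black 235 uy [-0.0075 -0.1056] r 0.1059 phi -3.071 err 0.0039
t12.50 m [ -70.8 -100.7  187.8] rot [-179.9   -0.    84.9] F [-1.  -0.3 -0. ] open 0.0856 g 0.0 q [-16.  15.  14.  90.   0.  79.]
```

Request:
{"api": "apply_moves", "payload": {"motion": [{"jaw":1,"xyz":[0,-8,0],"twist":0},{"jaw":1,"xyz":[1,-15,1],"twist":0},{"jaw":1,"xyz":[3,-22,4],"twist":0},{"jaw":1,"xyz":[5,-28,7],"twist":0},{"jaw":1,"xyz":[7,-34,10],"twist":0}]}}

```text
time: 13.12
ee_pos: [0.5697, -0.1611, 0.1807]
tcp_rot: [179.7, 0.0, 84.9]
wrist_force: [6.7, 0.6, 2.8]
opening: 0.0855
grasp_force: 3.7
```

Request:
{"api": "apply_moves", "payload": {"motion": [{"jaw":1,"xyz":[2,-5,2],"twist":0},{"jaw":1,"xyz":[5,-10,4],"twist":0},{"jaw":1,"xyz":[5,-10,4],"twist":0}]}}

```text
time: 13.5
ee_pos: [0.5593, -0.1551, 0.1761]
tcp_rot: [179.8, 0.0, 84.9]
wrist_force: [3.4, 1.2, 1.0]
opening: 0.0855
grasp_force: 1.7
```

```bash
python3 -c "
from h import *
handles();st()"
```

```text
red 346 uy [0.0643 0.0868] r 0.108 phi 0.6374 err 0.0023
black 214 uy [-0.0435 -0.0856] r 0.096 phi -2.6712 err 0.0033
t13.60 m [-113.6  -89.2  175.9] rot [179.8   0.   84.9] F [ 2.1 -0.1  4. ] open 0.0854 g 2.1 q [-16.   8.   5.  87.   0.  80.]
```

Request:
{"api": "apply_moves", "payload": {"motion": [{"jaw":1,"xyz":[0,6,-45],"twist":0},{"jaw":1,"xyz":[0,10,-90],"twist":-0.18},{"jaw":1,"xyz":[2,24,-90],"twist":-0.36},{"jaw":1,"xyz":[2,24,-90],"twist":-0.54},{"jaw":1,"xyz":[2,24,-90],"twist":-0.72}]}}

```text
time: 14.22
ee_pos: [0.5826, -0.1554, 0.2643]
tcp_rot: [-180.0, -0.0, 126.5]
wrist_force: [-1.0, -0.1, -0.9]
opening: 0.0856
grasp_force: 0.0
```

Request:
{"api": "apply_moves", "payload": {"motion": [{"jaw":1,"xyz":[0,0,0],"twist":-0.18},{"jaw":1,"xyz":[0,0,0],"twist":-0.36},{"jaw":1,"xyz":[0,0,0],"twist":-0.54},{"jaw":1,"xyz":[0,0,0],"twist":-0.71},{"jaw":1,"xyz":[0,0,0],"twist":-0.845}]}}

```text
time: 14.85
ee_pos: [0.5824, -0.1554, 0.2644]
tcp_rot: [-180.0, -0.1, 174.8]
wrist_force: [-0.4, -0.0, -0.0]
opening: 0.085
grasp_force: 0.0
```

```bash
python3 -c "
from h import *
handles();st();print(rel((-.0895,-.0868,.172),180))"
```

```text
red 343 uy [0.0642 0.0867] r 0.1079 phi 0.6375 err 0.0022
black 332 uy [-0.0655 -0.0863] r 0.1084 phi -2.4928 err 0.0021
t14.95 m [-90.4 -87.2 264.4] rot [-180.    -0.   174.6] F [-0.2 -0.1 -0.7] open 0.0853 g 0.0 q [-15.  13.  21.  98.  -0. -10.]
(array([-1. ,  0.4, 92.4]), np.float64(0.0))
```

Request:
{"api": "apply_moves", "payload": {"motion": [{"jaw":1,"xyz":[-1,0,45],"twist":0},{"jaw":1,"xyz":[-1,0,80],"twist":0},{"jaw":1,"xyz":[-1,0,92],"twist":0},{"jaw":0,"xyz":[-1,0,92],"twist":0},{"jaw":-1,"xyz":[-1,0,92],"twist":0}], "grip_force": 60}}

```text
time: 15.58
ee_pos: [0.5844, -0.1556, 0.1741]
tcp_rot: [-180.0, 0.1, 174.5]
wrist_force: [0.6, -0.6, 1.0]
opening: 0.0516
grasp_force: 0.0
```

Request:
{"api": "apply_moves", "payload": {"motion": [{"jaw":-1,"xyz":[0,0,0],"twist":0},{"jaw":-1,"xyz":[0,0,0],"twist":0},{"jaw":-1,"xyz":[0,0,0],"twist":0}]}}

```text
time: 15.95
ee_pos: [0.5844, -0.1552, 0.1738]
tcp_rot: [180.0, 0.1, 174.6]
wrist_force: [-0.4, 2.3, 5.4]
opening: 0.0247
grasp_force: 58.8
```

```bash
python3 -c "
from h import *
st();handles()
# sweep offsets (tool frame: x=-mx,y=+my,z=down) from W0
W0=.637
f=lambda W:np.array([-.108*np.sin(W),-.108*np.cos(W)])
for W in np.arange(W0,2.8,.15):
    du,dy=f(W)-f(W0);print(round(W,2),np.round([-.9131*du*1000,dy*1000,-.4078*du*1000],0))"
```

```text
t15.95 m [-88.6 -86.9 173.8] rot [1.800e+02 1.000e-01 1.746e+02] F [-0.4  2.3  5.4] open 0.0247 g 58.8 q [-15.  12.   9.  87.   0.  -9.]
red 342 uy [0.0643 0.0868] r 0.108 phi 0.6374 err 0.0021
black 383 uy [-0.0655 -0.0868] r 0.1088 phi -2.4951 err 0.0025
0.64 [-0.  0. -0.]
0.79 [11. 11.  5.]
0.94 [21. 23.  9.]
1.09 [29. 37. 13.]
1.24 [35. 51. 15.]
1.39 [38. 67. 17.]
1.54 [40. 83. 18.]
1.69 [39. 99. 18.]
1.84 [ 36. 115.  16.]
1.99 [ 32. 130.  14.]
2.14 [ 25. 145.  11.]
2.29 [ 16. 158.   7.]
2.44 [  5. 169.   2.]
2.59 [ -7. 179.  -3.]
2.74 [-20. 186.  -9.]
```

Request:
{"api": "apply_moves", "payload": {"motion": [{"jaw":-1,"xyz":[11,11,5],"twist":0},{"jaw":-1,"xyz":[21,23,9],"twist":0},{"jaw":-1,"xyz":[29,37,13],"twist":0},{"jaw":-1,"xyz":[35,51,15],"twist":0},{"jaw":-1,"xyz":[38,67,17],"twist":0}]}}

```text
time: 16.68
ee_pos: [0.5531, -0.0858, 0.1569]
tcp_rot: [-179.9, 0.2, 174.5]
wrist_force: [0.7, -5.2, 8.9]
opening: 0.0245
grasp_force: 59.4
```

```bash
python3 -c "
from h import *
st();handles();barpos()"
```

```text
t16.68 m [-126.2  -20.6  156.9] rot [-179.9    0.2  174.5] F [ 0.7 -5.2  8.9] open 0.0245 g 59.4 q [-9.  5.  0. 85. -0. -3.]
red 195 uy [0.1061 0.021 ] r 0.1082 phi 1.3752 err 0.0027
black 333 uy [-0.1065 -0.0215] r 0.1087 phi -1.7698 err 0.0027
side arm slope theta 0.0573 487
top arm slope theta 0.064 415
```

Request:
{"api": "apply_moves", "payload": {"motion": [{"jaw":-1,"xyz":[2,16,1],"twist":0},{"jaw":-1,"xyz":[1,32,1],"twist":0},{"jaw":-1,"xyz":[-2,48,-1],"twist":0},{"jaw":-1,"xyz":[-6,63,-3],"twist":0},{"jaw":-1,"xyz":[-13,78,-6],"twist":0}]}}

```text
time: 17.5
ee_pos: [0.5733, -0.0098, 0.1627]
tcp_rot: [-179.8, 0.1, 174.5]
wrist_force: [1.9, -11.2, 5.7]
opening: 0.0245
grasp_force: 59.7
```

Request:
{"api": "apply_moves", "payload": {"motion": [{"jaw":-1,"xyz":[-9,13,-4],"twist":0},{"jaw":-1,"xyz":[-20,24,-9],"twist":0},{"jaw":-1,"xyz":[-32,34,-14],"twist":0},{"jaw":-1,"xyz":[-42,39,-18],"twist":0}]}}

```text
time: 18.0
ee_pos: [0.6176, 0.026, 0.1808]
tcp_rot: [-179.9, -0.0, 174.5]
wrist_force: [-10.9, -2.1, 10.4]
opening: 0.0249
grasp_force: 60.3
```

```bash
python3 -c "
from h import *
st();handles();barpos()"
```

```text
t18.00 m [-72.4  96.7 180.8] rot [-179.9   -0.   174.5] F [-10.9  -2.1  10.4] open 0.0249 g 60.3 q [ 2. 14. 12. 89. -0.  8.]
red 515 uy [ 0.0467 -0.0969] r 0.1076 phi 2.693 err 0.0021
black 320 uy [-0.0481  0.0972] r 0.1085 phi -0.4595 err 0.0021
side arm slope theta 0.056 486
top arm slope theta 0.07 416
```

Request:
{"api": "apply_moves", "payload": {"motion": [{"jaw":0,"xyz":[0,0,0],"twist":0},{"jaw":0,"xyz":[0,0,0],"twist":0},{"jaw":0,"xyz":[0,0,-25],"twist":0},{"jaw":0,"xyz":[25,0,-65],"twist":0},{"jaw":0.5,"xyz":[85,2,-65],"twist":0.18}]}}

```text
time: 18.82
ee_pos: [0.5351, 0.0362, 0.2465]
tcp_rot: [179.9, 0.2, 164.0]
wrist_force: [-0.4, -0.8, 0.7]
opening: 0.0596
grasp_force: 0.0
```

Request:
{"api": "apply_moves", "payload": {"motion": [{"jaw":1,"xyz":[0,0,0],"twist":0.18},{"jaw":1,"xyz":[0,0,0],"twist":0.36},{"jaw":1,"xyz":[0,0,0],"twist":0.54},{"jaw":1,"xyz":[0,0,0],"twist":0.72},{"jaw":1,"xyz":[0,0,0],"twist":0.9}]}}

```text
time: 19.45
ee_pos: [0.5337, 0.0361, 0.2441]
tcp_rot: [-180.0, -0.0, 112.3]
wrist_force: [-0.2, -0.6, 0.1]
opening: 0.0852
grasp_force: 0.0
```

Request:
{"api": "apply_moves", "payload": {"motion": [{"jaw":1,"xyz":[0,0,0],"twist":0.18},{"jaw":1,"xyz":[0,0,0],"twist":0.36},{"jaw":1,"xyz":[0,0,0],"twist":0.495}]}}

```text
time: 19.82
ee_pos: [0.5337, 0.0361, 0.2441]
tcp_rot: [-180.0, 0.0, 84.0]
wrist_force: [-0.7, -0.0, 0.3]
opening: 0.0856
grasp_force: 0.0
```

```bash
python3 -c "
from h import *
st();handles();print(rel((-.157,.100,.182),90))"
```

```text
t19.82 m [-156.9   99.   244.1] rot [-180.    0.   84.] F [-0.7 -0.   0.3] open 0.0856 g 0.0 q [  4.   3.   7.  95.  -0. 100.]
red 509 uy [ 0.0451 -0.0975] r 0.1074 phi 2.7088 err 0.0023
black 286 uy [-0.0465  0.0976] r 0.1081 phi -0.445 err 0.0019
(array([ 1.1, -0.1, 62.1]), np.float64(-0.007))
```

Request:
{"api": "apply_moves", "payload": {"motion": [{"jaw":1,"xyz":[1,0,40],"twist":0},{"jaw":1,"xyz":[1,0,62],"twist":0},{"jaw":1,"xyz":[1,7,62],"twist":0},{"jaw":1,"xyz":[2,14,61],"twist":0},{"jaw":1,"xyz":[3,20,58],"twist":0}]}}

```text
time: 20.55
ee_pos: [0.5547, 0.0373, 0.1875]
tcp_rot: [180.0, -0.0, 84.4]
wrist_force: [-3.2, -0.8, 1.4]
opening: 0.0855
grasp_force: 1.1
```

Request:
{"api": "apply_moves", "payload": {"motion": [{"jaw":1,"xyz":[2,7,-3],"twist":0},{"jaw":1,"xyz":[3,14,-6],"twist":0},{"jaw":1,"xyz":[4,21,-9],"twist":0},{"jaw":1,"xyz":[4,28,-12],"twist":0},{"jaw":1,"xyz":[4,34,-15],"twist":0}]}}

```text
time: 21.18
ee_pos: [0.5879, 0.0386, 0.2023]
tcp_rot: [-179.9, -0.1, 84.4]
wrist_force: [-8.1, 2.6, 2.5]
opening: 0.0853
grasp_force: 5.3
```

```bash
python3 -c "
from h import *
st();handles();barpos()"
```

```text
t21.18 m [-103.1  106.4  202.3] rot [-1.799e+02 -1.000e-01  8.440e+01] F [-8.1  2.6  2.5] open 0.0853 g 5.3 q [ 4. 10. 10. 91.  0. 99.]
red 533 uy [ 0.0119 -0.1069] r 0.1076 phi 3.0304 err 0.0021
black 321 uy [-0.0135  0.1078] r 0.1087 phi -0.1241 err 0.0021
side arm slope theta 0.0572 486
top arm slope theta 0.0658 415
```

Request:
{"api": "apply_moves", "payload": {"motion": [{"jaw":1,"xyz":[0,7,-3],"twist":0},{"jaw":1,"xyz":[0,14,-6],"twist":0},{"jaw":1,"xyz":[-1,21,-9],"twist":0},{"jaw":1,"xyz":[-2,28,-12],"twist":0},{"jaw":1,"xyz":[-3,34,-14],"twist":0}]}}

```text
time: 22.0
ee_pos: [0.6214, 0.032, 0.217]
tcp_rot: [180.0, -0.1, 84.4]
wrist_force: [-11.6, 2.0, 11.8]
opening: 0.0854
grasp_force: 9.0
```

```bash
python3 -c "
from h import *
st();handles()"
```

```text
t22.00 m [-69.2 103.  217. ] rot [ 1.80e+02 -1.00e-01  8.44e+01] F [-11.6   2.   11.8] open 0.0854 g 9.0 q [ 3. 15. 18. 93.  0. 99.]
red 532 uy [-0.0248 -0.105 ] r 0.1079 phi -2.9093 err 0.0021
black 339 uy [0.0237 0.1053] r 0.1079 phi 0.2213 err 0.0019
```

Request:
{"api": "apply_moves", "payload": {"motion": [{"jaw":1,"xyz":[0,-15,-15],"twist":0},{"jaw":1,"xyz":[0,-22,-70],"twist":0},{"jaw":1,"xyz":[-60,-22,-70],"twist":0},{"jaw":1,"xyz":[-120,-22,-70],"twist":0},{"jaw":1,"xyz":[-180,-22,-70],"twist":0}]}}

```text
time: 22.72
ee_pos: [0.5813, -0.1469, 0.2864]
tcp_rot: [179.9, 0.0, 84.4]
wrist_force: [0.4, -0.4, 0.2]
opening: 0.0851
grasp_force: 0.0
```

Request:
{"api": "apply_moves", "payload": {"motion": [{"jaw":1,"xyz":[-25,0,0],"twist":0},{"jaw":1,"xyz":[-25,23,0],"twist":0},{"jaw":1,"xyz":[-25,23,40],"twist":0},{"jaw":1,"xyz":[-25,23,80],"twist":0},{"jaw":1,"xyz":[-25,23,98],"twist":0}]}}

```text
time: 23.35
ee_pos: [0.6014, -0.1724, 0.1854]
tcp_rot: [-179.9, -0.0, 84.3]
wrist_force: [-0.2, 0.4, 1.0]
opening: 0.0856
grasp_force: 0.0
```

Request:
{"api": "apply_moves", "payload": {"motion": [{"jaw":1,"xyz":[0,-8,0],"twist":0},{"jaw":1,"xyz":[1,-15,1],"twist":0},{"jaw":1,"xyz":[3,-22,4],"twist":0},{"jaw":1,"xyz":[5,-28,7],"twist":0},{"jaw":1,"xyz":[7,-34,10],"twist":0}]}}

```text
time: 23.98
ee_pos: [0.5705, -0.1624, 0.1802]
tcp_rot: [179.6, 0.0, 84.3]
wrist_force: [7.5, 0.1, 2.4]
opening: 0.0855
grasp_force: 3.6
```

```bash
python3 -c "
from h import *
st();handles()"
```

```text
t23.98 m [-101.7  -95.2  180.2] rot [179.6   0.   84.3] F [7.5 0.1 2.4] open 0.0855 g 3.6 q [-16.  10.   8.  88.   0.  80.]
red 217 uy [-0.0523 -0.0944] r 0.1079 phi -2.6362 err 0.0018
black 441 uy [0.0505 0.0941] r 0.1068 phi 0.492 err 0.0126
```

Request:
{"api": "apply_moves", "payload": {"motion": [{"jaw":1,"xyz":[2,-5,2],"twist":0},{"jaw":1,"xyz":[5,-10,4],"twist":0},{"jaw":1,"xyz":[6,-12,5],"twist":0}]}}

```text
time: 24.45
ee_pos: [0.559, -0.1552, 0.1745]
tcp_rot: [179.7, 0.0, 84.3]
wrist_force: [5.0, -0.2, 5.9]
opening: 0.0857
grasp_force: 3.9
```

Request:
{"api": "apply_moves", "payload": {"motion": [{"jaw":1,"xyz":[0,6,-45],"twist":0},{"jaw":1,"xyz":[0,10,-90],"twist":-0.18},{"jaw":1,"xyz":[2,24,-90],"twist":-0.36},{"jaw":1,"xyz":[2,24,-90],"twist":-0.54},{"jaw":1,"xyz":[2,24,-90],"twist":-0.72}]}}

```text
time: 25.08
ee_pos: [0.5817, -0.1555, 0.263]
tcp_rot: [-180.0, 0.0, 125.9]
wrist_force: [0.0, -0.3, -0.3]
opening: 0.0854
grasp_force: 0.0
```

Request:
{"api": "apply_moves", "payload": {"motion": [{"jaw":1,"xyz":[0,0,0],"twist":-0.18},{"jaw":1,"xyz":[0,0,0],"twist":-0.36},{"jaw":1,"xyz":[0,0,0],"twist":-0.54},{"jaw":1,"xyz":[0,0,0],"twist":-0.71},{"jaw":1,"xyz":[0,0,0],"twist":-0.855}]}}

```text
time: 25.7
ee_pos: [0.5815, -0.1555, 0.2631]
tcp_rot: [-180.0, -0.0, 174.9]
wrist_force: [0.2, -0.4, -0.4]
opening: 0.0851
grasp_force: 0.0
```

```bash
python3 -c "
from h import *
st();handles();print(rel((-.0895,-.0868,.172),180))"
```

```text
t25.70 m [-91.4 -87.4 263.1] rot [-180.    -0.   174.9] F [ 0.2 -0.4 -0.4] open 0.0851 g 0.0 q [-15.  13.  21.  98.  -0. -10.]
red 369 uy [-0.0667 -0.0857] r 0.1086 phi -2.48 err 0.002
black 339 uy [0.0653 0.0858] r 0.1078 phi 0.6503 err 0.0022
(array([-1.8,  0.6, 91. ]), np.float64(0.0))
```

Request:
{"api": "apply_moves", "payload": {"motion": [{"jaw":1,"xyz":[0,1,45],"twist":0},{"jaw":1,"xyz":[0,1,80],"twist":0},{"jaw":1,"xyz":[0,1,91],"twist":0},{"jaw":0,"xyz":[0,1,91],"twist":0},{"jaw":-1,"xyz":[0,1,91],"twist":0}], "grip_force": 60}}

```text
time: 26.42
ee_pos: [0.5828, -0.1547, 0.1732]
tcp_rot: [-180.0, 0.1, 174.5]
wrist_force: [-0.2, -0.5, 0.6]
opening: 0.0516
grasp_force: 0.0
```

Request:
{"api": "apply_moves", "payload": {"motion": [{"jaw":-1,"xyz":[0,0,0],"twist":0},{"jaw":-1,"xyz":[0,0,0],"twist":0},{"jaw":-1,"xyz":[0,0,0],"twist":0}]}}

```text
time: 26.8
ee_pos: [0.5826, -0.1544, 0.1727]
tcp_rot: [180.0, 0.1, 174.6]
wrist_force: [-0.8, 1.2, 6.0]
opening: 0.0246
grasp_force: 58.7
```

Request:
{"api": "apply_moves", "payload": {"motion": [{"jaw":-1,"xyz":[10,11,5],"twist":0},{"jaw":-1,"xyz":[20,23,9],"twist":0},{"jaw":-1,"xyz":[28,37,12],"twist":0},{"jaw":-1,"xyz":[34,51,15],"twist":0},{"jaw":-1,"xyz":[37,66,17],"twist":0}]}}

```text
time: 27.42
ee_pos: [0.5521, -0.086, 0.1561]
tcp_rot: [-179.9, 0.2, 174.5]
wrist_force: [-1.3, -5.7, 12.0]
opening: 0.0244
grasp_force: 59.5
```

```bash
python3 -c "
from h import *
st();handles();barpos()"
```

```text
t27.43 m [-127.2  -20.9  156.1] rot [-179.9    0.2  174.5] F [-1.3 -5.7 12. ] open 0.0244 g 59.5 q [-9.  5.  0. 85. -0. -3.]
red 317 uy [-0.1071 -0.0208] r 0.1091 phi -1.7622 err 0.0021
black 224 uy [0.1047 0.0195] r 0.1065 phi 1.3869 err 0.0308
side arm slope theta 0.0589 480
top arm slope theta 0.0666 418
```

Request:
{"api": "apply_moves", "payload": {"motion": [{"jaw":-1,"xyz":[2,16,1],"twist":0},{"jaw":-1,"xyz":[1,32,1],"twist":0},{"jaw":-1,"xyz":[-2,48,-1],"twist":0},{"jaw":-1,"xyz":[-6,63,-3],"twist":0},{"jaw":-1,"xyz":[-13,78,-6],"twist":0}]}}

```text
time: 28.25
ee_pos: [0.5723, -0.0098, 0.1619]
tcp_rot: [-179.8, 0.1, 174.5]
wrist_force: [-0.3, -10.6, 8.3]
opening: 0.0244
grasp_force: 59.7
```

Request:
{"api": "apply_moves", "payload": {"motion": [{"jaw":-1,"xyz":[-9,13,-4],"twist":0},{"jaw":-1,"xyz":[-20,24,-9],"twist":0},{"jaw":-1,"xyz":[-32,34,-14],"twist":0},{"jaw":-1,"xyz":[-42,39,-18],"twist":0}]}}

```text
time: 28.75
ee_pos: [0.6167, 0.026, 0.1801]
tcp_rot: [-180.0, -0.0, 174.6]
wrist_force: [-11.9, -1.9, 11.8]
opening: 0.0246
grasp_force: 60.3
```

Request:
{"api": "apply_moves", "payload": {"motion": [{"jaw":0,"xyz":[0,0,0],"twist":0},{"jaw":0,"xyz":[0,0,0],"twist":0},{"jaw":0,"xyz":[0,0,-25],"twist":0},{"jaw":0,"xyz":[25,0,-65],"twist":0},{"jaw":0.5,"xyz":[85,2,-65],"twist":0.18}]}}

```text
time: 29.38
ee_pos: [0.5342, 0.0359, 0.2455]
tcp_rot: [179.9, 0.2, 164.0]
wrist_force: [-0.4, 0.6, 1.4]
opening: 0.0596
grasp_force: 0.0
```

Request:
{"api": "apply_moves", "payload": {"motion": [{"jaw":1,"xyz":[0,0,0],"twist":0.18},{"jaw":1,"xyz":[0,0,0],"twist":0.36},{"jaw":1,"xyz":[0,0,0],"twist":0.54},{"jaw":1,"xyz":[0,0,0],"twist":0.72},{"jaw":1,"xyz":[0,0,0],"twist":0.9}]}}

```text
time: 30.0
ee_pos: [0.5327, 0.0358, 0.2431]
tcp_rot: [-180.0, 0.0, 112.3]
wrist_force: [0.4, -0.6, 1.3]
opening: 0.0853
grasp_force: 0.0
```

Request:
{"api": "apply_moves", "payload": {"motion": [{"jaw":1,"xyz":[0,0,0],"twist":0.18},{"jaw":1,"xyz":[0,0,0],"twist":0.36},{"jaw":1,"xyz":[0,0,0],"twist":0.49}]}}

```text
time: 30.38
ee_pos: [0.5328, 0.0358, 0.2431]
tcp_rot: [-180.0, 0.0, 84.3]
wrist_force: [0.8, -0.4, -0.0]
opening: 0.0851
grasp_force: 0.0
```

```bash
python3 -c "
from h import *
st();handles();print(rel((-.157,.100,.182),90))"
```

```text
t30.38 m [-157.8   98.6  243.1] rot [-180.     0.    84.3] F [ 0.8 -0.4 -0. ] open 0.0851 g 0.0 q [  4.   3.   7.  94.  -0. 100.]
red 325 uy [-0.0451  0.0986] r 0.1084 phi -0.4287 err 0.002
black 528 uy [ 0.0435 -0.0981] r 0.1073 phi 2.7243 err 0.0022
(array([ 1.4,  0.8, 61.1]), np.float64(-0.002))
```

Request:
{"api": "apply_moves", "payload": {"motion": [{"jaw":1,"xyz":[1,0,40],"twist":0},{"jaw":1,"xyz":[1,0,61],"twist":0},{"jaw":1,"xyz":[1,8,61],"twist":0},{"jaw":1,"xyz":[2,15,60],"twist":0},{"jaw":1,"xyz":[3,21,57],"twist":0}]}}

```text
time: 31.1
ee_pos: [0.5549, 0.037, 0.1875]
tcp_rot: [179.9, -0.0, 84.6]
wrist_force: [-4.8, 1.0, 2.8]
opening: 0.0853
grasp_force: 2.2
```

Request:
{"api": "apply_moves", "payload": {"motion": [{"jaw":1,"xyz":[2,7,-3],"twist":0},{"jaw":1,"xyz":[3,14,-6],"twist":0},{"jaw":1,"xyz":[4,21,-9],"twist":0},{"jaw":1,"xyz":[4,28,-12],"twist":0},{"jaw":1,"xyz":[4,34,-15],"twist":0}]}}

```text
time: 31.72
ee_pos: [0.5881, 0.0387, 0.2023]
tcp_rot: [-179.9, -0.1, 84.7]
wrist_force: [-8.9, 2.6, 2.8]
opening: 0.0854
grasp_force: 5.7
```

```bash
cat >> h.py <<'E'
def pointer():
    for n in('side','top'):
        p,d=camera(n);X=cloud(n,d);w=(X-HUB)@W3.T;m=(X-ORG)@RM;r=np.hypot(w[...,0],w[...,1])
        h=cv2.cvtColor(p,cv2.COLOR_RGB2HSV).astype(int);H,S=h[...,0],h[...,1]
        q=(d>0)&(abs(H-26)<5)&(S>110)&(r>.11)&(r<.19)&(m[...,1]>.1)&(m[...,2]>.1)
        a=m[q];k=a[:,1]<np.percentile(a[:,1],30);print(n,'ptr m',a.mean(0).round(4),'tip x,y,z',a[k].mean(0).round(4),'tip u',w[q][k][:,0].mean().round(4))
E
python3 -c "
from h import *
st();handles();handles();pointer()"
```

```text
t31.73 m [-103.   106.5  202.3] rot [-1.799e+02 -1.000e-01  8.470e+01] F [-8.9  2.6  2.8] open 0.0854 g 5.7 q [ 4. 10. 10. 91.  0. 99.]
red 348 uy [-0.0132  0.1073] r 0.1082 phi -0.1225 err 0.0019
black 517 uy [ 0.0117 -0.1071] r 0.1078 phi 3.0327 err 0.0025
red 345 uy [-0.0116  0.1076] r 0.1082 phi -0.107 err 0.0019
black 511 uy [ 0.0103 -0.107 ] r 0.1075 phi 3.046 err 0.0022
side ptr m [0.0013 0.1538 0.1463] tip x,y,z [0.001  0.1413 0.1466] tip u 0.0036Traceback (most recent call last):
  File "<string>", line 3, in <module>
    st();handles();handles();pointer()
                             ~~~~~~~^^
  File "h.py", line 62, in pointer
    a=m[q];k=a[:,1]<np.percentile(a[:,1],30);print(n,'ptr m',a.mean(0).round(4),'tip x,y,z',a[k].mean(0).round(4),'tip u',w[q][k][:,0].mean().round(4))
                    ~~~~~~~~~~~~~^^^^^^^^^^^
    return _quantile_unchecked(
        a, q, axis, out, overwrite_input, method, keepdims, weights)
    return _ureduce(a,
                    func=_quantile_ureduce_func,
    ...<5 lines>...
                    overwrite_input=overwrite_input,
                    method=method)
    r = func(a, **kwargs)
    result = _quantile(arr,
                       quantiles=q,
    ...<2 lines>...
                       out=out,
                       weights=wgt)
    slices_having_nans = np.isnan(arr[-1, ...])
                                  ~~~^^^^^^^^^
IndexError: index -1 is out of bounds for axis 0 with size 0
```

Request:
{"api": "apply_moves", "payload": {"motion": [{"jaw":1,"xyz":[0,4,-2],"twist":0},{"jaw":1,"xyz":[0,8,-4],"twist":0},{"jaw":1,"xyz":[0,9,-4],"twist":0},{"jaw":1,"xyz":[0,9,-4],"twist":0}]}}

```text
time: 32.52
ee_pos: [0.5971, 0.0374, 0.2062]
tcp_rot: [-180.0, -0.0, 84.7]
wrist_force: [-5.6, 2.7, 6.3]
opening: 0.0856
grasp_force: 5.6
```

```bash
python3 -c "
from h import *
st();handles();handles()"
```

```text
t32.52 m [-93.9 106.2 206.2] rot [-180.    -0.    84.7] F [-5.6  2.7  6.3] open 0.0856 g 5.6 q [ 4. 11. 12. 91.  0. 99.]
red 350 uy [-0.0033  0.1079] r 0.108 phi -0.0308 err 0.002
black 491 uy [ 0.0016 -0.1079] r 0.1079 phi 3.127 err 0.0022
red 354 uy [-0.0029  0.1079] r 0.108 phi -0.027 err 0.002
black 484 uy [ 0.0016 -0.1078] r 0.1078 phi 3.1265 err 0.0028
```

Request:
{"api": "apply_moves", "payload": {"motion": [{"jaw":1,"xyz":[0,1,-0.5],"twist":0},{"jaw":1,"xyz":[0,2.2,-1],"twist":0},{"jaw":1,"xyz":[0,2.2,-1],"twist":0}]}}

```text
time: 33.1
ee_pos: [0.5992, 0.0373, 0.2072]
tcp_rot: [-180.0, -0.0, 84.7]
wrist_force: [-7.5, 3.2, 5.8]
opening: 0.0851
grasp_force: 5.7
```

```bash
python3 -c "
from h import *
st();handles();handles()"
```

```text
t33.10 m [-91.8 106.2 207.2] rot [-180.    -0.    84.7] F [-7.5  3.2  5.8] open 0.0851 g 5.7 q [ 4. 11. 13. 91.  0. 99.]
red 354 uy [-0.0009  0.108 ] r 0.108 phi -0.0079 err 0.0018
black 489 uy [-0.0004 -0.1076] r 0.1076 phi -3.1378 err 0.0023
red 351 uy [-0.001  0.108] r 0.108 phi -0.0097 err 0.002
black 492 uy [-0.0007 -0.1074] r 0.1075 phi -3.1353 err 0.0022
```

Wheel angle ≈ 0, with the red handle at the pointer. I'll back off and check.

Request:
{"api": "apply_moves", "payload": {"motion": [{"jaw":1,"xyz":[0,-20,0],"twist":0},{"jaw":1,"xyz":[0,-60,-10],"twist":0},{"jaw":1,"xyz":[0,-110,-40],"twist":0},{"jaw":1,"xyz":[0,-140,-80],"twist":0},{"jaw":1,"xyz":[0,-140,-80],"twist":0}]}}

```text
time: 33.92
ee_pos: [0.46, 0.0501, 0.2904]
tcp_rot: [179.6, -0.1, 84.6]
wrist_force: [1.0, -0.1, 0.4]
opening: 0.0851
grasp_force: 0.0
```

```bash
python3 -c "
from h import *
st();handles();barpos()
a,d=camera('top');b,d=camera('side');cv2.imwrite('pics/fin.png',np.vstack([cv2.resize(b[210:370,200:440],(720,480)),cv2.resize(a[120:320,220:520],(180,120))[:, :].repeat(1,1) if 0 else cv2.copyMakeBorder(cv2.resize(a[190:250,300:430],(260,120)),0,0,0,460,0)])[...,::-1])"
```

```text
t33.92 m [-231.6  106.   290.4] rot [ 1.796e+02 -1.000e-01  8.460e+01] F [ 1.  -0.1  0.4] open 0.0851 g 0.0 q [  6.  -6.   4. 100.  -0. 102.]
red 475 uy [-0.0006  0.1081] r 0.1081 phi -0.0055 err 0.0023
black 499 uy [-0.0004 -0.1073] r 0.1073 phi -3.1379 err 0.0022
side arm slope theta 0.0548 486
top arm slope theta 0.0632 418
```

View pics/fin.png

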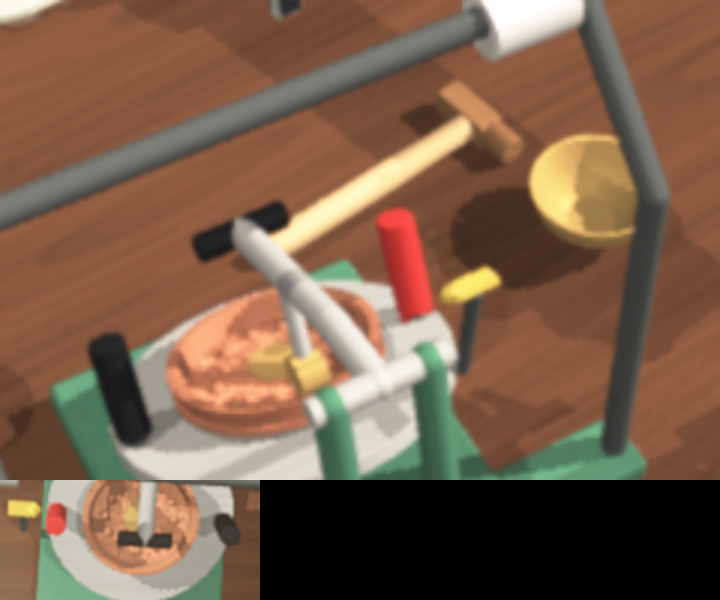

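The picture shows the red handle (410,265) standing at the pointer (468,285), the roller (310,370) down on the uphill rim, and the mallet and bowl still in place.

```bash
python3 -c "
from workcell import bot
print(bot.job_done())"
```

```text
the job is handed in; nothing more can be done
None
```

Job handed in at about 34 s. By my camera checks, the roller is down on the rim, and the wheel has turned clockwise past the pointer once and back to it, with the red handle within about 0.01 rad. I saw no contact with the mallet, pot, oil can or bowl.

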